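# Flip open the lid of the ring box

## Robot

A 7-joint arm with a two-finger parallel gripper is mounted at the origin on a cart in front of the work surface, level with it; the furniture and walls round the work are solid. World frame = base frame: x ahead of the robot, y to its left, z up, the work surface at z = 0. Lengths are in m, angles in rad, forces in N, time in s.
With the tool pointing down it reaches from about 0.4 to 0.85 m from the base axis. Payload 10.4 kg.
Tool frame: the origin (TCP) lies at the very end of the fingers, on their centre line; the grasp point (between the pads) lies 19 mm behind it; z points along the fingers, y is the line along which they close (so a half turn about z gives the same grasp; the last joint's range is limited). The gripper opens to 87 mm and grips with 3 to 60 N. Pads are 19 mm wide; open, the fingers measure 117 mm over their backs; the gripper's body (75 mm by 190 mm) begins 51 mm behind the grasp point.
Start: joints at [-1.36, 0.332, -0.065, 1.46, 0.022, 1.35, -0.088], TCP at [0.145, 0.608, 0.223] pointing down, gripper open.
Joint ranges: [-2.6, 2.6], [-0.5, 2.12], [-1.47, 1.34], [0.16, 2.42], [-1.27, 4.41], [0.06, 2.06], [-2.6, 2.6]. Speed limits (rad/s): [2.22, 2.22, 2.79, 2.79, 3.14, 3.14, 3.14].

## Interface

Orientations are given as a unit quaternion [x, y, z, w].
In Python, from bench import r gives the robot as it stands.
- The arm moves only by the shell command python3 -m crank 'ROWS' [FORCE]. ROWS is JSON, a list that holds one entry, the list of rows, each a list of 5 numbers: the shift along the tool's x, y, z in mm, then the turn about the tool's z in degrees, then the opening, from -1 (shut) to 1 (fully open). A call has 1 to 20 rows; each row is the pose to reach, as a shift and turn from the pose commanded when the call began, along the tool's axes at that moment; what a row does not reach only later rows make up. A row lasts 1/10 s, in which the tool goes at most 50 mm and 8.59 degrees, less where a joint would pass 70% of its speed; a pose out of reach is approached as far as the arm can. A call with a gripper value outside its range is refused whole. The fingers move at their own pace and stop on an object; FORCE is the grip in N (left out, the last holds). Time passes only in rows, so rows that repeat a pose let the fingers close. It gives the time, the measured TCP pose, the force, the opening and the grip force at its end, in the units of the state.
- r.read_state(): the state, without advancing time (a new reading comes with each control period).
- r.camera(name): name is "scene" or "top"; returns a dict with "image" (400x640x3 uint8, red, green, blue), "vfov" (degrees; the focal length in pixels is half the picture's height over the tangent of half this angle, whatever the lens; pixels are square), "cx", "cy" (the principal point, pixels), "eye" and "attitude" of the camera in the world. Camera axes: x right, y down, z forward; pixel columns grow to the right and rows downward; lengths in m; the calibration is good to about 2 mm. A picture is of the moment at which its call begins. There is no depth.
- r.close_job(): hands the job in; it is judged then, once.
The state is a dict: "time": time; "joint_positions": joint angles; "joint_vel": joint speeds; "joint_torque": joint torques, N m; "ee_pos": TCP position; "eef_rot": TCP orientation; "ft_force": force on the tool from outside, world axes, zero at the start; "torque": the same for the moment, N m; "width": finger opening in m; "grip_force": force on a finger pad.
Only numpy, scipy, OpenCV 4.12 (cv2) and the standard library are available. Lean on these libraries where they do the work, as an engineer would, in place of code of your own. Each camera call takes 0.05 s, during which the arm holds its last target. There are 200 camera calls.

## Task

Open the taller of the two wooden hinged boxes: with the fingertips, push its lid up from below its overhanging front lip and on past upright, so that it falls back and stays open by itself. Nothing is to be gripped: do not pinch the lid or touch the metal plate on top of it, and do not lift, tip or shove the box. Leave the lower box shut and everything else where it stands.

Things in the scene. Friction and masses are not known exactly. Their poses are not given: they have to be found in the camera images.
- tall_box: loose wooden box, 90 mm deep (own x) by 120 mm wide (own y), side walls 6 mm thick, 1.3 kg, 78 mm high without its lid; the taller, to be opened, of two boxes of the same make. Origin centre of its underside, z up; its x axis points from its front to its hinged back, and the front (-x) faces the robot more or less
- tall_lid (a joint): hinge of the tall box's lid, at its upper back edge: 0 = shut, grows as the front rises, 1.57 = upright, 1.95 = fully back on the hinge stop. No latch or spring: let go below about 1.5 it falls shut, beyond about 1.65 it falls back and stays open by its weight
- tall_lip (a point): middle of the lower front edge of the tall box's lid, moves with it; 78.5 mm above the bench when shut. The lid is a wooden board 7 mm thick, 116 mm from hinge line to front edge, 120 mm wide, about 130 g with its plate; its front overhangs the box by 26 mm as a lip to push up from below
- tall_hinge (a point): middle of the tall lid's hinge line, at the upper back edge of the tall box, 78.5 mm above the bench
- tall_plate: bare steel plate 2 mm thick on the upper side of the tall box's lid, ending 4 mm short of the lid's edges all round, not to be touched; origin on the hinge line
- low_box: loose wooden box, 90 mm deep (own x) by 120 mm wide (own y), side walls 6 mm thick, 1.3 kg, 46 mm high without its lid; the lower, to be left shut, of two boxes of the same make. Origin centre of its underside, z up; its x axis points from its front to its hinged back, and the front (-x) faces the robot more or less
- low_lid (a joint): hinge of the low box's lid, at its upper back edge: 0 = shut, grows as the front rises, 1.57 = upright, 1.95 = fully back on the hinge stop. No latch or spring: let go below about 1.5 it falls shut, beyond about 1.65 it falls back and stays open by its weight
- mould: green rubber mould block 40x50x18 mm lying on the bench, bystander; origin centre of its underside
- loupe: black eye loupe, a cup 34 mm wide and 30 mm high standing on the bench, bystander; origin centre of its underside
- glue: white glue bottle with blue nozzle, 29 mm wide, 79 mm high, standing behind the boxes, bystander; origin centre of its underside
- tin: round flat white tin, 68 mm wide, 13 mm high, bystander; origin centre of its underside

How it is judged:
By the outcome, as a careful person would: the job done as asked, in the order asked, and still so for the second after the job is handed in, with the robot touching nothing.
It also fails if it takes over 48 s, if anything falls off the work surface, if the arm or the gripper's body presses on something with over 40 N, if the wrist force passes 120 N, or if a joint passes its speed limit or range.

## Working session

There is one attempt and no reset: what is moved stays moved. The work goes in short steps, Python scripts to look and compute and a shell command to move; the robot and the scene stay as the last step left them, time stands still between calls to the robot, and variables do not carry over. Pictures are saved under pics/ and viewed, at most 10 in all, crops included, and the job is handed in when it is done.

```bash
ls; mkdir -p pics
python3 - <<'E'
from bench import r
import cv2
s=r.read_state(); print({k:s[k] for k in('time','ee_pos','eef_rot','width','ft_force')})
for n in('scene','top'):
    c=r.camera(n); cv2.imwrite(f'pics/{n}0.png',c['image'][:,:,::-1]); print({k:c[k] for k in c if k!='image'})
E
```

```text
pics
{'time': 0.0, 'ee_pos': array([0.14472958, 0.60762054, 0.22174785]), 'eef_rot': array([ 1.16623136e-01,  9.93175991e-01, -7.02667975e-04, -3.52184051e-05]), 'width': 0.08714339885495744, 'ft_force': array([-1.25956155,  0.54588793, -0.62310799])}
{'vfov': 46.02069137030324, 'cx': 316.1588322593744, 'cy': 200.94436268877405, 'eye': array([ 0.0307329 , -0.52873789,  0.73250578]), 'attitude': array([ 0.85804171, -0.22093513,  0.11092912, -0.45016311])}
{'vfov': 51.60076645797273, 'cx': 324.42977414255733, 'cy': 201.67419414603032, 'eye': array([0.41233096, 0.2982834 , 0.9167486 ]), 'attitude': array([ 0.71017315, -0.70138039,  0.04649112, -0.03947422])}
```

View pics/scene0.png

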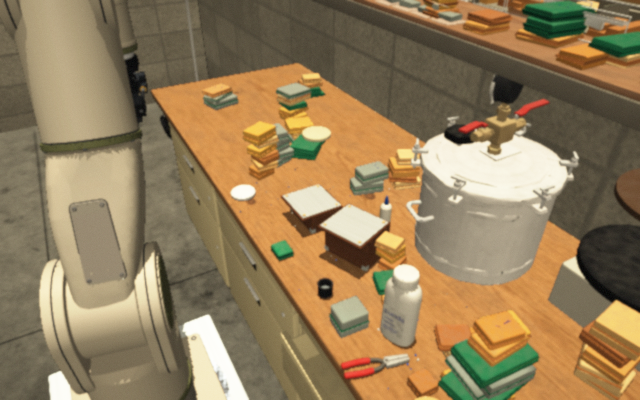

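View pics/top0.png

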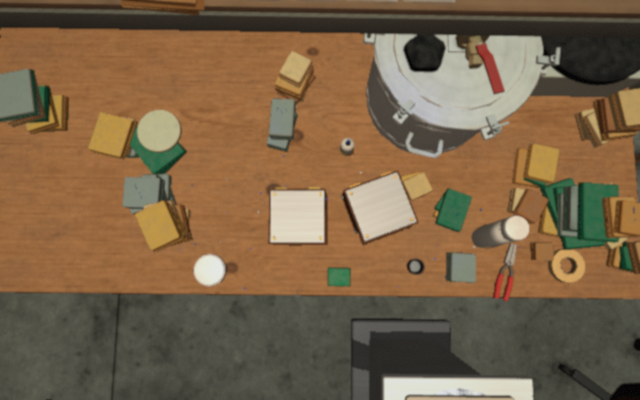

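The scene camera shows the low box at about (312,205) and the tall one at about (355,235). In the top view the low box is at about (297,216) and the tall one at about (380,207), slightly turned, with a wooden block close behind it on the right. I'll enlarge the top view to measure the corners.

```bash
cat > h.py <<'E'
import numpy as np
from scipy.spatial.transform import Rotation as R
def unproj(c,uv,z):
    f=200/np.tan(np.radians(c['vfov'])/2)
    d=R.from_quat(c['attitude']).apply([(uv[0]-c['cx'])/f,(uv[1]-c['cy'])/f,1])
    return c['eye']+d*(z-c['eye'][2])/d[2]
def proj(c,p):
    f=200/np.tan(np.radians(c['vfov'])/2)
    q=R.from_quat(c['attitude']).inv().apply(np.array(p)-c['eye'])
    return q[...,:2]/q[...,2:]*f+[c['cx'],c['cy']]
E
python3 - <<'E'
import cv2
a=cv2.imread('pics/top0.png')[160:290,260:460]
b=cv2.imread('pics/scene0.png')[170:280,270:420]
cv2.imwrite('pics/t1.png',cv2.resize(a,None,fx=4,fy=4,interpolation=cv2.INTER_CUBIC))
cv2.imwrite('pics/s1.png',cv2.resize(b,None,fx=5,fy=5,interpolation=cv2.INTER_CUBIC))
E
```

```text
(no output)
```

View pics/t1.png

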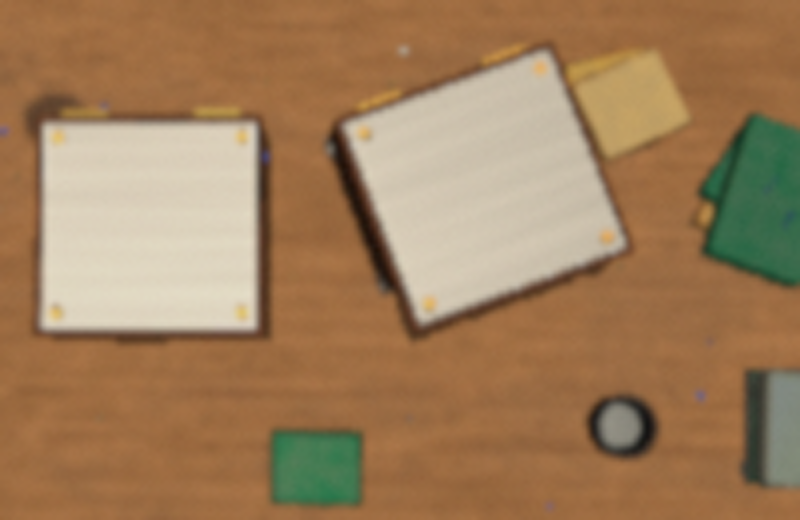

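View pics/s1.png

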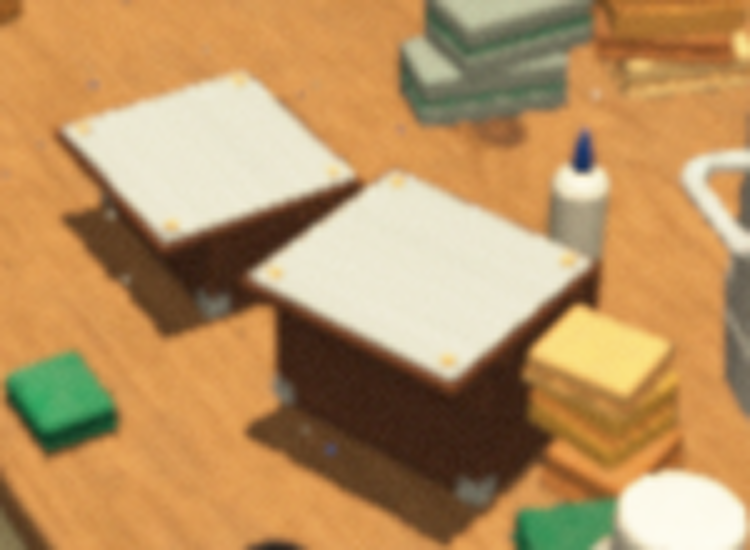

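Run:
```python
from bench import r
from h import *
c=r.camera('top'); s=r.camera('scene')
full=lambda p,o,k:[(p[0]+.5)/k-.5+o[0],(p[1]+.5)/k-.5+o[1]]
T=lambda p,z:unproj(c,full(p,(260,160),4),z)
S=lambda p,z:unproj(s,full(p,(270,170),5),z)
n=['BL','BR','FR','FL']
for nm,P,Q,z in(('tall',[(338,122),(550,45),(630,248),(415,335)],[(395,168),(600,262),(452,388),(245,278)],.0855),('low',[(40,118),(260,118),(265,335),(36,335)],[(238,70),(358,180),(165,245),(60,130)],.0535)):
    for fn,pp in((T,P),(S,Q)):
        w=np.array([fn(p,z)[:2] for p in pp]); print(nm,w.round(4).tolist(),'sides',[round(np.linalg.norm(w[i]-w[i-1]),4) for i in range(4)])
        d=(w[0]+w[1]-w[2]-w[3])/2; print(' yaw',np.degrees(np.arctan2(d[1],d[0])).round(1),'lipmid',((w[2]+w[3])/2).round(4),'hinge',((w[0]+w[1])/2).round(4))
for nm,p,z in(('mould',(316,467),.018),('loupe',(622,426),.03)): print(nm,T(p,z))
print('block near box', T((655,55),.05),T((688,120),.05), T((608,158),.05))
q=r.read_state()['eef_rot']; print(R.from_quat(q).as_matrix().round(3))
```

```text
tall [[0.5382, 0.2509], [0.5795, 0.1426], [0.4759, 0.1032], [0.4309, 0.2117]] sides [np.float64(0.1142), np.float64(0.1159), np.float64(0.1108), np.float64(0.1175)]
 yaw 20.5 lipmid [0.4534 0.1574] hinge [0.5588 0.1967]
tall [[0.5356, 0.2461], [0.5772, 0.1379], [0.4712, 0.0969], [0.4316, 0.2059]] sides [np.float64(0.1115), np.float64(0.1159), np.float64(0.1137), np.float64(0.116)]
 yaw 21.1 lipmid [0.4514 0.1514] hinge [0.5564 0.192 ]
low [[0.543, 0.4061], [0.5446, 0.2902], [0.4307, 0.2863], [0.4293, 0.405]] sides [np.float64(0.1138), np.float64(0.1159), np.float64(0.1139), np.float64(0.1187)]
 yaw 1.3 lipmid [0.43   0.3457] hinge [0.5438 0.3482]
low [[0.5357, 0.4029], [0.539, 0.2846], [0.4304, 0.2837], [0.4284, 0.3977]] sides [np.float64(0.1075), np.float64(0.1184), np.float64(0.1086), np.float64(0.1141)]
 yaw 1.6 lipmid [0.4294 0.3407] hinge [0.5374 0.3437]
mould [0.36145789 0.25768724 0.018     ]
loupe [0.385417   0.09584776 0.03      ]
block near box [0.5819546  0.07986255 0.05      ] [0.54711794 0.06289861 0.05      ] [0.52620579 0.10575929 0.05      ]
[[-0.973  0.232 -0.   ]
 [ 0.232  0.973 -0.001]
 [-0.    -0.001 -1.   ]]
```

Both views agree to about 5 mm. The tall lip is at about (0.451, 0.154), the box yaw is about 20.7°, and the lid measures 116×116–118 as it should. I'll move in front of the lip, staying high, with the fingers shut and the tool turned to face the box.

```bash
python3 -m crank '[[[-40,-46,0,-5,-1],[-80,-92,0,-10,-1],[-120,-138,0,-15,-1],[-160,-184,0,-20,-1],[-200,-230,0,-25,-1],[-240,-276,0,-30,-1],[-280,-322,0,-34,-1],[-320,-366,0,-34,-1],[-345,-395,0,-34,-1],[-353,-404,0,-34,-1],[-353,-404,0,-34,-1],[-353,-404,0,-34,-1],[-353,-404,0,-34,-1],[-353,-404,0,-34,-1]]]'; python3 -c "
from bench import r
from h import *
s=r.read_state();print(s['joint_positions'],s['ee_pos']);print(R.from_quat(s['eef_rot']).as_matrix().round(3),s['ft_force'])"
```

```text
time: 1.6
ee_pos: [0.3941, 0.1342, 0.2224]
eef_rot: [-0.18, 0.984, 0.0, -0.0]
ft_force: [0.6, 0.7, -0.5]
width: 0.0001
grip_force: 0.0
[-0.83210052 -0.16625987  0.35747806  1.98500817  0.05970458  1.31310265
  1.43752673] [0.39410292 0.13419792 0.22241943]
[[-0.936 -0.353 -0.   ]
 [-0.353  0.936  0.   ]
 [ 0.     0.    -1.   ]] [ 0.59364065  0.66786251 -0.53230855]
```

Arrived as planned. Next, while still in free space, I'll find out what the arm does at its inner reach limit: does it tilt?

```bash
python3 -m crank '[[[40,0,0,0,-1],[80,0,0,0,-1],[120,0,0,0,-1],[120,0,0,0,-1],[120,0,0,0,-1]]]'; python3 -c "
from bench import r
from h import *
s=r.read_state();print(s['joint_positions'],s['ee_pos']);print(R.from_quat(s['eef_rot']).as_matrix().round(3),s['ft_force'])"
```

```text
time: 2.1
ee_pos: [0.2821, 0.0917, 0.2229]
eef_rot: [-0.18, 0.984, 0.0, 0.001]
ft_force: [0.6, -0.3, 0.3]
width: 0.0003
grip_force: 0.0
[-0.8036215  -0.48318819  0.24064312  2.20301079  0.11250804  1.40862402
  1.32492507] [0.28205929 0.09174198 0.22291654]
[[-0.935 -0.354  0.002]
 [-0.354  0.935  0.001]
 [-0.002  0.    -1.   ]] [ 0.62972886 -0.32312913  0.30448735]
```

```bash
python3 -m crank '[[[40,0,0,0,-1],[80,0,0,0,-1],[80,0,0,0,-1],[80,0,0,0,-1]]]'; python3 -c "
from bench import r
from h import *
s=r.read_state();print(s['joint_positions'],s['ee_pos']);print(R.from_quat(s['eef_rot']).as_matrix().round(3),s['ft_force'])"
```

```text
time: 2.5
ee_pos: [0.2524, 0.0801, 0.2194]
eef_rot: [-0.184, 0.983, -0.004, -0.009]
ft_force: [-0.2, -0.1, -0.5]
width: 0.0005
grip_force: 0.0
[-0.17670469 -0.48989925 -0.21318262  2.22682875 -0.09704786  1.4152251
  1.59215085] [0.25236808 0.0800601  0.21939593]
[[-0.932 -0.361 -0.017]
 [-0.361  0.932 -0.01 ]
 [ 0.019 -0.004 -1.   ]] [-0.21245072 -0.12762584 -0.45091919]
```

The arm does not usefully tilt, so the fingers stay vertical. The plan is to bring the fingertips against the lip's lower front edge and carry it up along its arc. A light push and friction should start it. Once it is a few degrees open, the horizontal push alone gives an opening moment. I'll return to the standoff and descend.

```bash
python3 -m crank '[[[-40,0,0,0,-1],[-80,0,0,0,-1],[-120,0,0,0,-1],[-150,0,0,0,-1],[-150,0,0,0,-1],[-150,0,0,0,-1]]]'; python3 -c "
from bench import r
from h import *
s=r.read_state();print(s['joint_positions'],s['ee_pos']);print(R.from_quat(s['eef_rot']).as_matrix().round(3),s['ft_force'])"
```

```text
time: 3.1
ee_pos: [0.3922, 0.1338, 0.2157]
eef_rot: [-0.183, 0.983, -0.004, -0.01]
ft_force: [-0.5, -1.0, -1.3]
width: 0.0007
grip_force: 0.0
[-0.18162528 -0.10362084 -0.24057416  1.9559787  -0.02328865  1.30745075
  1.52516444] [0.39221884 0.13378271 0.21566465]
[[-0.933 -0.36  -0.018]
 [-0.36   0.933 -0.011]
 [ 0.021 -0.003 -1.   ]] [-0.47244941 -1.0018503  -1.33276648]
```

The clamped pose persists, including its 1.2° tilt, which is useful to know. First the friction start: descend and approach to near contact.

```bash
python3 -m crank '[[[0,0,40,0,-1],[0,0,80,0,-1],[0,0,120,0,-1],[0,0,158,0,-1],[-20,0,158,0,-1],[-40,0,158,0,-1],[-42,0,158,0,-1],[-42,0,158,0,-1],[-42,0,158,0,-1]]]'; python3 -c "
from bench import r
import cv2
print(r.read_state()['ft_force'])
for n,a in(('top',(160,290,260,460)),('scene',(130,280,240,440))):
    c=r.camera(n)['image'][:,:,::-1][a[0]:a[1],a[2]:a[3]]
    cv2.imwrite('pics/'+n+'2.png',cv2.resize(c,None,fx=4,fy=4,interpolation=2))"
```

```text
time: 4.0
ee_pos: [0.428, 0.1462, 0.0581]
eef_rot: [-0.183, 0.983, -0.004, -0.009]
ft_force: [0.3, 0.1, 0.6]
width: 0.0005
grip_force: 0.0
[0.33558172 0.09105337 0.59277614]
```

View pics/scene2.png

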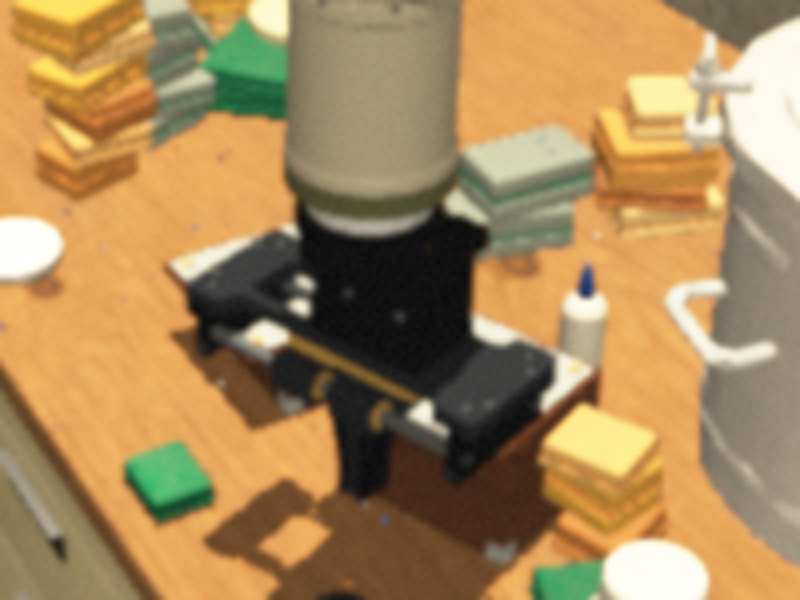

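The closed fingers (tip at about (365,480) in the crop) stand just in front of the lip, roughly centred, and nothing is touching. I'll creep to contact.

```bash
for i in 1; do python3 -m crank '[[[-2,0,0,0,-1],[-4,0,0,0,-1],[-4,0,0,0,-1]]]'|grep -E 'ft|ee_pos'; python3 -m crank '[[[-2,0,0,0,-1],[-2,0,0,0,-1]]]'|grep -E 'ft|ee_pos'; python3 -m crank '[[[-2,0,0,0,-1],[-2,0,0,0,-1]]]'|grep -E 'ft|ee_pos'; done
```

```text
ee_pos: [0.4327, 0.148, 0.0581]
ft_force: [0.1, 0.4, 0.5]
ee_pos: [0.4345, 0.1487, 0.0579]
ft_force: [0.2, -0.4, 0.6]
ee_pos: [0.4364, 0.1494, 0.0578]
ft_force: [-0.3, 0.4, -0.6]
```

```bash
python3 -m crank '[[[-2,0,0,0,-1],[-2,0,0,0,-1]]]'|grep -E 'ft|ee_pos'; python3 -m crank '[[[-1,0,0,0,-1],[-1,0,0,0,-1]]]'|grep -E 'ft|ee_pos';python3 -m crank '[[[-1,0,0,0,-1],[-1,0,0,0,-1]]]'|grep -E 'ft|ee_pos'
```

```text
ee_pos: [0.4383, 0.1501, 0.0578]
ft_force: [-0.8, 0.4, 0.2]
ee_pos: [0.439, 0.1504, 0.0578]
ft_force: [0.7, 0.2, -0.7]
ee_pos: [0.44, 0.1508, 0.0578]
ft_force: [-0.7, 0.5, 0.7]
```

```bash
python3 -m crank '[[[-1,0,0,0,-1],[-1,0,0,0,-1]]]'|grep -E 'ft|ee_pos';python3 -m crank '[[[-1,0,0,0,-1],[-1,0,0,0,-1]]]'|grep -E 'ft|ee_pos'
```

```text
ee_pos: [0.441, 0.1512, 0.0578]
ft_force: [0.5, -0.6, -0.3]
ee_pos: [0.4411, 0.1512, 0.0576]
ft_force: [-5.1, -1.6, 3.2]
```

Contact: 5 N on the lip, which agrees with the measured position. I'll lift slowly now.

```bash
python3 -m crank '[[[0,0,-3,0,-1],[0,0,-6,0,-1],[0,0,-9,0,-1],[-0.5,0,-12,0,-1],[-0.5,0,-12,0,-1]]]'|grep -E 'ft|ee_pos';  python3 -c "
from bench import r
import cv2
print(r.read_state()['ft_force'])
c=r.camera('scene')['image'][:,:,::-1][130:280,240:440]
cv2.imwrite('pics/scene3.png',cv2.resize(c,None,fx=4,fy=4,interpolation=2))"
```

```text
ee_pos: [0.4421, 0.1516, 0.07]
ft_force: [-5.0, -2.4, 1.0]
[-5.02987006 -2.36289825  1.03327285]
```

View pics/scene3.png

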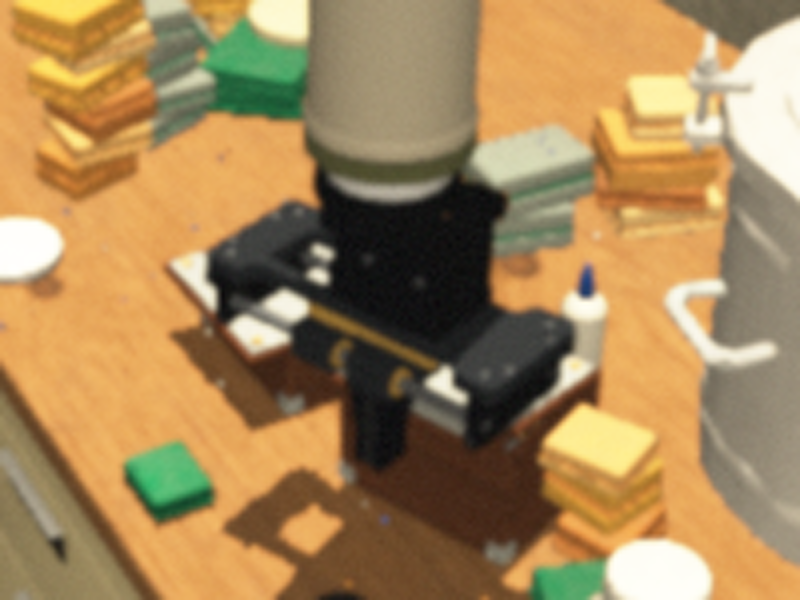

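```bash
python3 -m crank '[[[-0.3,0,-3,0,-1],[-0.8,0,-6,0,-1],[-1.3,0,-9,0,-1],[-1.9,0,-12,0,-1],[-2.6,0,-15,0,-1],[-2.6,0,-15,0,-1]]]'|grep -E 'ft|ee_pos';  python3 -c "
from bench import r
import cv2
print(r.read_state()['ft_force'])
c=r.camera('scene')['image'][:,:,::-1][170:270,300:420]
cv2.imwrite('pics/scene4.png',cv2.resize(c,None,fx=6,fy=6,interpolation=2))"
```

```text
ee_pos: [0.4448, 0.1527, 0.0852]
ft_force: [-5.2, -3.1, 1.2]
[-5.16566822 -3.10811049  1.24988546]
```

View pics/scene4.png

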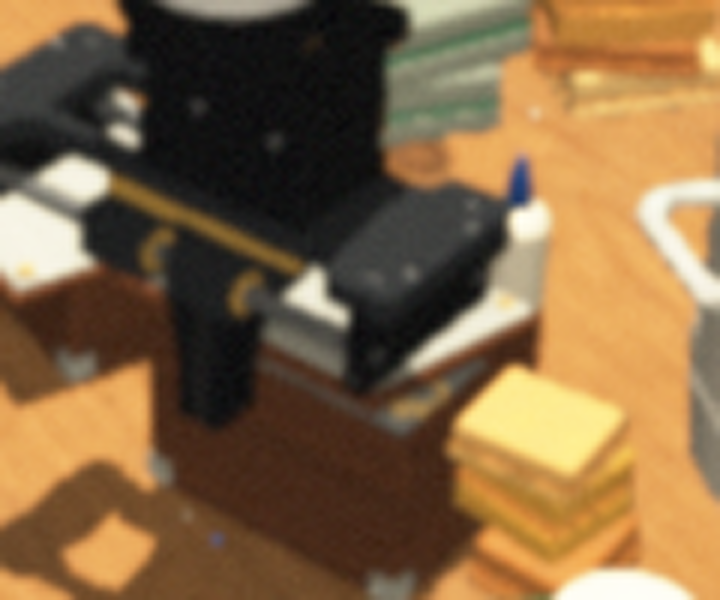

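The lid is about 13° open: a gap and the contents are visible on the right at about (400,410), and the box stands still. I'll continue along the arc.

```bash
python3 -m crank '[[[-1.5,0,-6,0,-1],[-3.3,0,-12.7,0,-1],[-5,0,-17,0,-1],[-7,0,-22,0,-1],[-9.2,0,-26.5,0,-1],[-11.5,0,-31,0,-1],[-14,0,-35,0,-1],[-17,0,-39.5,0,-1],[-20,0,-43.5,0,-1],[-23,0,-47.6,0,-1],[-26,0,-51,0,-1],[-29.6,0,-55,0,-1],[-33,0,-58.5,0,-1],[-37,0,-62,0,-1],[-37,0,-62,0,-1]]]'|grep -E 'time|ft|ee_pos';  python3 -c "
from bench import r
import cv2
print(r.read_state()['ft_force'])
c=r.camera('scene')['image'][:,:,::-1][130:280,260:420]
cv2.imwrite('pics/scene5.png',cv2.resize(c,None,fx=4,fy=4,interpolation=2))"
```

```text
time: 8.5
ee_pos: [0.4814, 0.1673, 0.1465]
ft_force: [-0.8, -0.3, 0.0]
[-0.7951369  -0.33492656  0.04815443]
```

View pics/scene5.png

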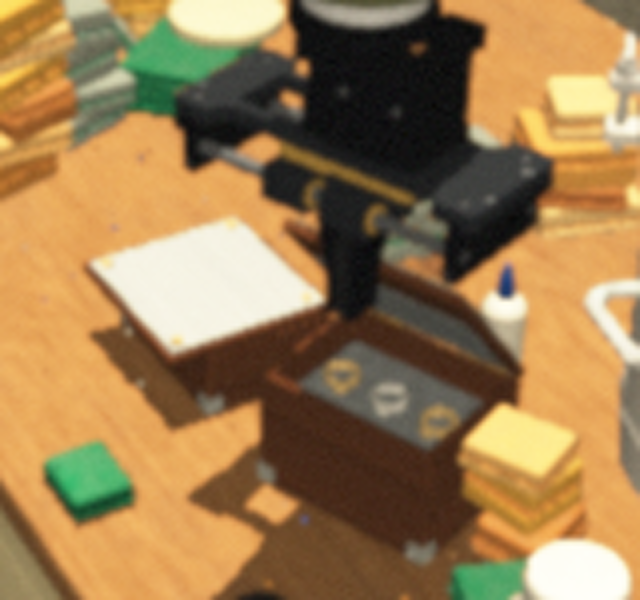

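The lid is at about 50°, everything else is undisturbed, and the contact force is low (under 1 N). I'll push on past upright, slowing at the end.

```bash
python3 -m crank '[[[-8,0,-6,0,-1],[-16,0,-11.5,0,-1],[-25,0,-16,0,-1],[-34,0,-20,0,-1],[-44,0,-23,0,-1],[-54,0,-25,0,-1],[-62,0,-26,0,-1],[-69,0,-27,0,-1],[-75,0,-27,0,-1],[-79,0,-27,0,-1],[-83,0,-27,0,-1],[-87,0,-27,0,-1],[-90,0,-27,0,-1],[-93,0,-27,0,-1],[-95,0,-27,0,-1],[-95,0,-27,0,-1]]]'|grep -E 'time|ft|ee_pos';  python3 -c "
from bench import r
import cv2
print(r.read_state()['ft_force'])
c=r.camera('scene')['image'][:,:,::-1][130:280,260:420]
cv2.imwrite('pics/scene6.png',cv2.resize(c,None,fx=4,fy=4,interpolation=2))"
```

```text
time: 10.15
ee_pos: [0.5698, 0.2013, 0.1712]
ft_force: [-0.6, 0.6, -0.8]
[-0.55754823  0.58963016 -0.83416677]
```

View pics/scene6.png

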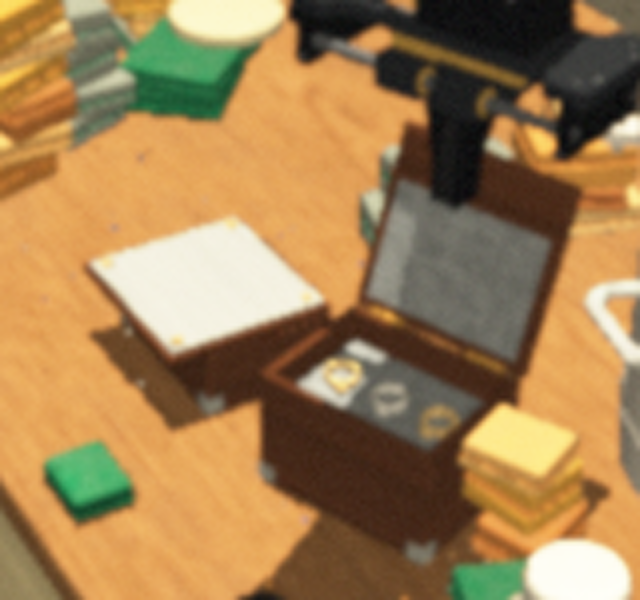

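The lid now leans back past upright, and there is no contact force. I'll retreat straight back, then up, and check.

```bash
python3 -m crank '[[[10,0,0,0,-1],[25,0,0,0,-1],[50,0,0,0,-1],[85,0,0,0,-1],[120,0,-20,0,-1],[140,0,-50,0,-1],[150,0,-80,0,-1],[150,0,-80,0,-1],[150,0,-80,0,-1],[150,0,-80,0,-1]]]'|grep -E 'time|ft|ee_pos';  python3 -c "
from bench import r
import cv2,numpy as np
c=r.camera('scene')['image'][:,:,::-1][130:280,260:420]
t=r.camera('top')['image'][:,:,::-1][150:300,260:420]
cv2.imwrite('pics/fin.png',cv2.resize(np.hstack([c,t]),None,fx=2.5,fy=2.5,interpolation=2))"
```

```text
time: 11.2
ee_pos: [0.4304, 0.148, 0.253]
ft_force: [0.4, -0.5, -0.4]
```

View pics/fin.png

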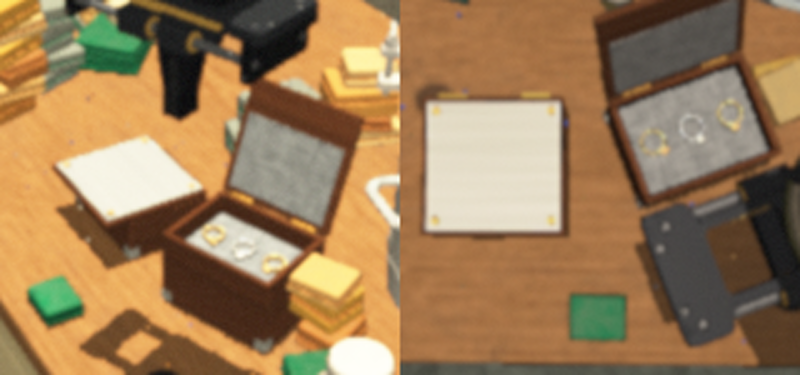

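The tall box stands open on its own with the lid at about (290,155). The low box is shut, the box and bystanders have not moved, and the gripper is clear. Handing in.

```bash
python3 -c "
from bench import r
print(r.close_job())"
```

```text
the job is handed in; nothing more can be done
None
```

The tall box's lid is open past upright and was staying open on its own when I handed in at about 11 s; the low box is still shut and, in the last pictures, nothing else has visibly moved. The gripper can't tilt, so the closed fingers started the lid by pressing on the lip's front edge (about 6 N) and lifting by friction, not from underneath.

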